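# Set the swivel vise to the 30-degree line

### The arm

A 6-joint arm with a two-finger parallel gripper is mounted at the origin on the work surface. World frame = base frame: x ahead of the robot, y to its left, z up, the work surface at z = 0. Lengths are in mm, angles in degrees, forces in N, time in s.
With the tool pointing down it reaches from about 300 to 850 mm from the base axis. Payload 4.2 kg.
Tool frame: the origin (TCP) lies at the very end of the fingers, on their centre line; the grasp point (between the pads) lies 19 mm behind it; z points along the fingers, y is the direction in which the jaws open and shut (so a half turn about z gives the same grasp; the last joint's range is limited). The gripper opens to 91 mm and grips with 3 to 60 N. Pads are 32 mm wide; open, the fingers measure 118 mm over their backs; the gripper's body (76 mm by 178 mm) begins 60 mm behind the grasp point.
Start: joints at [66.692, 18.312, 89.639, -0, 72.044, -1.146], TCP at [216.91, 532.538, 182.676] pointing down, gripper open.
Joint ranges: [-177.97, 177.97], [-48.28, 115.42], [12.27, 149.76], [-77.06, 257.06], [2.81, 150.46], [-146.56, 146.56]. Speed limits (degrees/s): [147.25, 147.25, 180, 180, 180, 180].

### API

Orientations are given as [roll, pitch, yaw] about the fixed x, y, z axes, in that order (R = Rz(yaw) Ry(pitch) Rx(roll)).
In Python, from workcell import env gives the robot as it stands. The module is installed in compiled form; this text tells all that it offers.
- The arm moves only by the tool arm_command, never from a script. Its argument "targets" is a list of rows, each a list of 5 numbers: the closure, from 0 (fully open) to 1 (shut), then the shift along the tool's x, y, z each as a share of 50 cm, from -1 to 1, then the turn about the tool's z as a share of pi/4 rad, from -1 to 1. A call has 1 to 8 rows; each row is the pose to reach, as a shift and turn from the pose measured when the call began, along the tool's axes at that moment; what a row does not reach only later rows make up. A row lasts 1/12 s, in which the tool goes at most 41.7 mm and 7.16 degrees, less where a joint would pass 70% of its speed; a pose out of reach is approached as far as the arm can. A call with a number of a shift or a turn outside -1 to 1 is refused whole. A call with a gripper value outside its range is refused whole. The fingers move at their own pace and stop on an object; "squeeze" is the grip in N (left out, the last holds). Time passes only in rows, so rows that repeat a pose let the fingers close. It gives the time, the measured TCP pose, the force and the opening at its end, in the units of the state.
- env.state(): the state, without advancing time (a new reading comes with each control period).
- env.grab_frame(name): name is "scene" or "top"; returns the picture (384x512x3 uint8, red, green, blue); there is no depth.
- env.camera_params(name): a dict with "camera_matrix" (3x3 intrinsics, pixels), "R" (3x3) and "t" (3): a world point X has camera coordinates R X + t. Camera axes: x right, y down, z forward; pixel columns grow to the right and rows downward; lengths in mm; the calibration is good to about 2 mm. A picture is of the moment at which its call begins. camera_params takes no time and is no camera call.
- env.job_done(): hands the job in, once; it reports no verdict.
The state is a dict: "time_s": time; "qpos": joint angles; "qvel": joint speeds; "effort": joint torques, N m; "ee_pos": TCP position; "ee_rot": TCP orientation; "force": force on the tool from outside, world axes, zero at the start; "torque": the same for the moment, N m; "gripper_width": finger opening in mm.
Only numpy, scipy, OpenCV 4.12 (cv2) and the standard library are available. Lean on these libraries where they do the work, as an engineer would, in place of code of your own. Each camera call takes 0.05 s, during which the arm holds its last target.

### The job

The next bars off the saw are mitred, so set the machine vise to the red-painted 30-degree line of its base scale: swing the black clamp lever open to free the vise, push the vise body round until the black index line on its flange meets the red line, then swing the lever back as far as it goes to lock the vise there. Leave the tube offcut, the crank handle and the brush where they lie.

Things in the scene. Friction and masses are not known exactly. Their poses are not given: they have to be found in the camera images.
- vise_base: Dark grey round swivel base of a machine vise, bolted to the bench: 200 mm diameter, 32 mm high; four lugs on the diagonals reach 130 mm from the axis, bolt heads up to z 24 mm. Origin on the swivel axis at bench height; x runs along the vise bed, away from the robot, when the swivel reads 0; z up. On top, +y half, a bright scale: a black line every 5 degrees, zero at +y, the 30-degree line red (4.5 mm wide, carried on down the rim).
- swivel (a joint): Angle (rad) of the light-grey vise body about the vertical axis of the base: 0 with its index line at the scale's zero, growing counter-clockwise seen from above; 0.524 when the index line meets the red line. Travel -0.75 to 0.95. Locked by the clamp; when free it is stiff (0.8 N m, about 8 N pushed 100 mm from the axis), stays where it is left and does not coast.
- clamp (a joint): Angle (rad) of the black clamp lever about its vertical pivot on the vise body. 0 = against its stop, vise locked; grows counter-clockwise from above (loosening) to the open stop at 1.15. It bites below 0.5, ever harder down to 0; the vise is free above 0.5. The lever stays where it is left; turning takes 0.3 N m, rising to about 0.5 N m at the end of tightening (6 to 9 N, 55 mm out).
- pivot (a point): Point on the swivel axis, z 32 mm. Turns with the vise body, x along its bed away from the robot. The vise body has a round flange of radius 79 mm, z 32 to 44; on it the bed, straight-sided, 300 mm long (150 to each side of the axis), 100 wide, z 44 to 78; on that jaws 100 wide, up to z 118, from x -50 to +139; at the robot-side end a 60 mm wide screw bearing up to z 101.
- red_mark (a point): Inner end of the red 30-degree line on the fixed base, 80 mm from the swivel axis, z 33 mm, 30 degrees counter-clockwise (seen from above) from the +y direction of vise_base.
- index (a point): Outer end of the black index line on the turning flange, on the +y side of the vise body, 79 mm from the axis, z 44 mm. It turns with the vise body.
- near_end_left (a point): Mid-height (z 61 mm) of the flat upright +y side of the bed, 100 mm from the axis towards the robot-side end, 50 mm out; turns with the vise body. Axes: x along the bed away from the robot-side end, y out of this side. Pushing here square to the side (along -y) turns the vise counter-clockwise.
- near_end_right (a point): The like point on the -y side of the bed; pushing here along +y turns the vise clockwise.
- lever_pivot (a point): Point on the lever's pivot axis, z 70 mm, 78 mm from the swivel axis on the -y side of the vise body, on its ear (top z 46 mm). Hub: 13 mm radius, top at z 80 mm. Turns with the vise body and the lever; x points along the lever, pivot to tip. At clamp 0 that is 130 degrees clockwise (from above) of the bed's x axis; the lever turns from there by its joint angle.
- lever_tip (a point): Centre of the 17 mm ball at the lever's free end, 67 mm out from its pivot, z 86.5 mm. The arm is a black round bar 12 mm thick rising from z 70 mm at the hub to z 86 mm at the tip; below its outer half nothing stands above 32 mm.
- tube_mid (a point): Centre of a bystander: offcut of square steel tube, 110 x 40 x 40 mm, lying on the bench.
- crank_mid (a point): Middle of a bystander: the vise's crank handle, taken off and lying on the bench; a steel bar 145 mm long overall with an upright black grip 86 mm high at one end (at -x).
- brush_grip (a point): Grip of a bystander: a hand brush lying on the bench.

How it is judged:
By the outcome, as a careful person would: the job done as asked, in the order asked, and still so for the second after the job is handed in, with the robot touching nothing.
It also fails if it takes over 64 s, if anything falls off the work surface, if the arm or the gripper's body presses on something with over 40 N, if the wrist force passes 120 N, or if a joint passes its speed limit or range.

## Working session

There is one attempt and no reset: what is moved stays moved. The work goes in short steps, Python scripts to look and compute and a tool call to move; the robot and the scene stay as the last step left them, time stands still between calls to the robot, and variables do not carry over. Pictures are saved under pics/ and viewed, and the job is handed in when it is done.

Besides the shell and the picture viewer there is one more tool, called in YAML: its name, and indented under it one key for each argument. arm_command: Moves the arm, as the interface text tells. Shift numbers are shares of 50 cm and turn numbers shares of pi/4 rad, none past 1 either way. Its arguments: {"type":"object","properties":{"targets":{"type":"array"},"squeeze":{"type":"number"}},"required":["targets"]}

```bash
mkdir -p pics; python3 - <<'E'
from workcell import env
import cv2
s=env.state();print(s)
for n in("scene","top"):
    cv2.imwrite(f"pics/{n}0.png",env.grab_frame(n)[:,:,::-1]);p=env.camera_params(n);print(n,p)
E
```

```text
{'time_s': 0.0, 'qpos': array([ 6.66936207e+01,  1.83529698e+01,  8.97082412e+01, -1.57341786e-03,
        7.20432031e+01, -1.14475445e+00]), 'qvel': array([ 0.04294175, -0.037058  ,  0.06609634, -0.004194  , -0.01997759,
       -0.01985907]), 'effort': array([ 2.32272010e-03, -4.12469745e+01, -2.31974316e+01,  7.28566409e-02,
        4.56793921e-02, -1.38885666e-04]), 'ee_pos': array([216.6721209 , 531.99491354, 181.79458043]), 'ee_rot': array([-1.79895577e+02, -5.90436547e-04,  1.57838861e+02]), 'force': array([ 0.41230418, -0.10744567,  0.44706489]), 'torque': array([ 0.01389231, -0.01006431, -0.03991967]), 'gripper_width': 90.98426326720462}
scene {'camera_matrix': array([[387.51888955,   0.        , 254.89889709],
       [  0.        , 387.51888955, 189.50826283],
       [  0.        ,   0.        ,   1.        ]]), 'R': array([[-0.83036093,  0.55702001,  0.01514698],
       [ 0.41732303,  0.63966484, -0.64550011],
       [-0.36924547, -0.52967689, -0.76360997]]), 't': array([ 448.3446604 , -210.96903432, 1422.65440971])}
top {'camera_matrix': array([[389.70334891,   0.        , 257.90328537],
       [  0.        , 389.70334891, 193.90759921],
       [  0.        ,   0.        ,   1.        ]]), 'R': array([[-0.01887308, -0.99962824, -0.01967721],
       [-0.99649495,  0.02041082, -0.08112468],
       [ 0.08149615,  0.01807717, -0.99650971]]), 't': array([  59.99212308,  541.51257419, 1108.67671695])}
```

View pics/scene0.png

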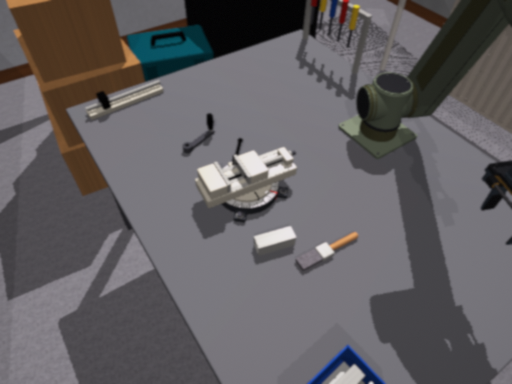

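View pics/top0.png

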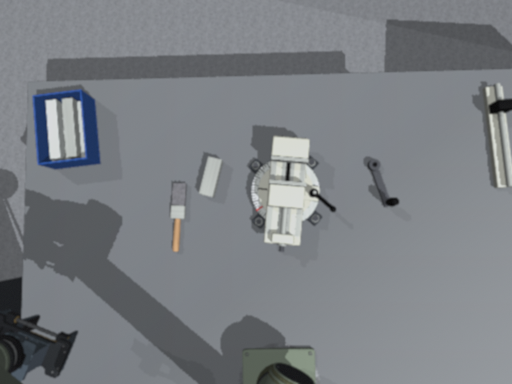

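```bash
cat > h.py <<'E'
import numpy as np, cv2
from workcell import env
P={n:env.camera_params(n) for n in("scene","top")}
def ray(n,u,v,z):
    p=P[n];K,R,t=p["camera_matrix"],p["R"],p["t"]
    c=-R.T@t; d=R.T@np.linalg.solve(K,[u,v,1.]); return c+d*(z-c[2])/d[2]
def proj(n,X):
    p=P[n];x=p["camera_matrix"]@(p["R"]@np.asarray(X,float)+p["t"]);return x[:2]/x[2]
def crop(n,im,u0,v0,w,h,k,out):
    cv2.imwrite(out,cv2.resize(im[v0:v0+h,u0:u0+w],None,fx=k,fy=k,interpolation=cv2.INTER_CUBIC))
E
python3 - <<'E'
from h import *
a=cv2.imread("pics/top0.png");crop("top",a,236,125,112,140,4,"pics/top0c.png")
a=cv2.imread("pics/scene0.png");crop("scene",a,180,130,130,100,6,"pics/scene0c.png")
E
```

```text
(no output)
```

View pics/top0c.png

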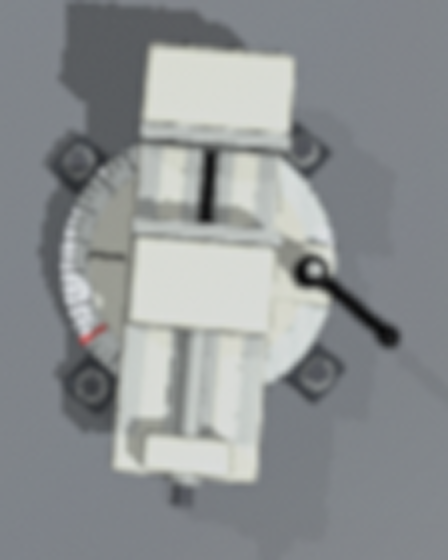

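View pics/scene0c.png

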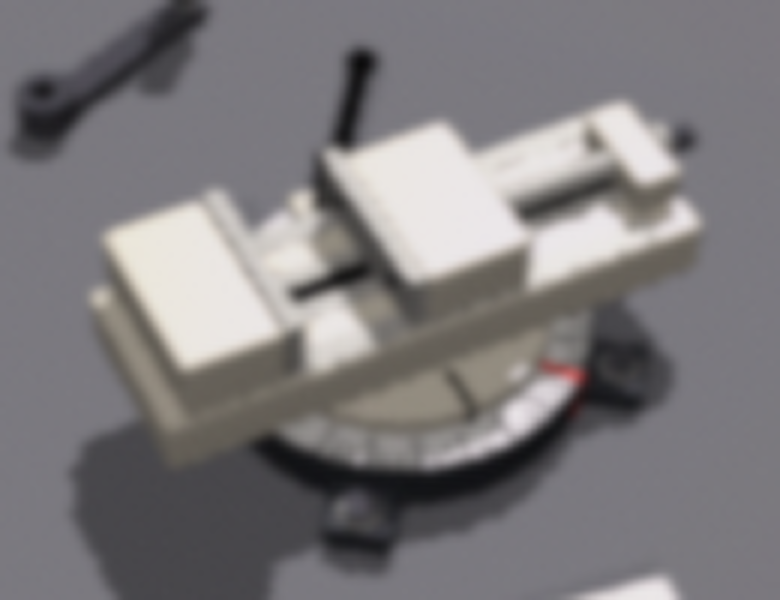

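```bash
python3 - <<'E'
from h import *
f=lambda x,y,z:ray("top",236+(x+.5)/4-.5,125+(y+.5)/4-.5,z)
b=[f(*q,20) for q in((80,160),(308,152),(92,385),(320,373))]
c=np.mean(b,0);print("bolts",np.round(b,1).tolist(),c, [np.hypot(*(q-c)[:2]) for q in b])
d=(b[0]-b[3]);e=b[1]-b[2]
print("base yaw",np.degrees(np.arctan2(d[1],d[0]))-45,np.degrees(np.arctan2(e[1],e[0]))+45)
g=lambda a:np.degrees(np.arctan2(a[1]-c[1],a[0]-c[0]))
for nm,q in dict(red_in=(105,327,33),red_out=(83,341,33),idx_out=(88,254,44),hub=(312,271,80),tip=(390,336,86.5),nearL=(113,469,78),nearR=(256,482,78),farL=(152,45,118),farR=(296,57,118)).items():
    p=f(*q);print(nm,p.round(1),"r",np.hypot(*(p-c)[:2]).round(1),"ang",g(p).round(1), "scene",proj("scene",p).round(1))
E
```

```text
bolts [[628.9, 54.4, 20.0], [631.2, -112.2, 20.0], [464.5, 48.8, 20.0], [470.0, -115.9, 20.0]] [548.6480472  -31.23297376  20.        ] [np.float64(117.40133211248667), np.float64(115.59551499872113), np.float64(116.10987360848307), np.float64(115.59887982905181)]
base yaw 1.9831889153010138 1.0050794359746362
red_in [505.6  38.4  33. ] r 81.9 ang 121.7 scene [271.3 190.6]
red_out [495.9  54.4  33. ] r 100.6 ang 121.6 scene [276.9 192.6]
idx_out [557.4  49.4  44. ] r 81.1 ang 83.8 scene [259.5 197.8]
hub [ 539.  -104.9   80. ] r 74.3 ang -97.5 scene [236.9 156.2]
tip [ 493.  -155.6   86.5] r 136.3 ang -114.1 scene [240.6 140. ]
nearL [406.3  34.5  78. ] r 156.8 ang 155.2 scene [297.5 166.9]
nearR [395.7 -62.7  78. ] r 156.2 ang -168.4 scene [281.6 147.3]
farL [690.4   2.4 118. ] r 145.7 ang 13.3 scene [211.  190.4]
farR [680.  -93.9 118. ] r 145.5 ang -25.5 scene [197.8 167.8]
```

```bash
cat >> h.py <<'E'
def plan(*targets):
    """targets (x,y,z,yaw) -> shares in present tool axes"""
    s=env.state();p=s["ee_pos"];yaw=np.radians(s["ee_rot"][2])
    print("t",round(s["time_s"],2),"tcp",p.round(1),"rot",s["ee_rot"].round(1),"F",s["force"].round(1),"w",round(s["gripper_width"],1))
    X=np.array([np.cos(yaw),np.sin(yaw)]);Y=np.array([np.sin(yaw),-np.cos(yaw)])
    for x,y,z,w in targets:
        d=np.array([x,y])-p[:2];t=-((w-s["ee_rot"][2]+180)%360-180)
        print((np.array([d@X,d@Y,p[2]-z])/500).round(3),round(t/45,3))
E
cat > l.py <<'E'
from h import *
L=np.array([540,-107.]); 
def lv(az,r=58): a=np.radians(az);return L+r*np.array([np.cos(a),np.sin(a)])
E
python3 - <<'E'
from l import *
q=lv(-135.5);print(q);plan((*q,180,44.5))
E
```

```text
[ 498.63147395 -147.65273733]
t 0.1 tcp [216.7 532.1 181.9] rot [-179.9   -0.   157.8] F [ 1.2  0.1 -0.1] w 91.1
[-1.035 -1.046  0.004] 2.519
```

arm_command:
  targets:
    - [0.56,-0.9,-0.9,0,1]
    - [0.56,-0.9,-0.9,0,1]
    - [0.56,-0.9,-0.9,0,1]
    - [0.56,-0.9,-0.9,0,1]
    - [0.56,-0.9,-0.9,0,1]
    - [0.56,-0.9,-0.9,0,1]
    - [0.56,-0.9,-0.9,0,1]
    - [0.56,-0.9,-0.9,0,1]
  squeeze: 15

```text
time_s: 0.77
ee_pos: [346.1, 223.3, 182.5]
ee_rot: [-179.9, 0.1, 112.8]
force: [0.5, 0.3, -0.7]
gripper_width: 41.5
```

```bash
python3 -c "
from l import *
plan((*lv(-135.5),180,44.5))"
```

```text
t 0.77 tcp [346.1 223.3 182.5] rot [-1.799e+02  1.000e-01  1.128e+02] F [ 0.5  0.3 -0.7] w 41.5
[-0.802 -0.006  0.005] 1.518
```

arm_command:
  targets:
    - [0.56,-0.8,0,0,1]
    - [0.56,-0.8,0,0,1]
    - [0.56,-0.8,0,0,1]
    - [0.56,-0.8,0,0,1]
    - [0.56,-0.8,0,0,1]
    - [0.56,-0.8,0,0,1]
    - [0.56,-0.8,0,0,1]
    - [0.56,-0.8,0,0,1]

```text
time_s: 1.43
ee_pos: [474.7, -84.4, 182.7]
ee_rot: [-180.0, 0.1, 67.7]
force: [1.4, 0.5, 0.3]
gripper_width: 40.1
```

```bash
python3 -c "
from l import *
plan((*lv(-135.5),120,44.5))"
```

```text
t 1.43 tcp [474.7 -84.4 182.7] rot [-1.80e+02  1.00e-01  6.77e+01] F [1.4 0.5 0.3] w 40.1
[-0.099  0.092  0.125] 0.515
```

arm_command:
  targets:
    - [0.56,-0.1,0.092,0,0.515]
    - [0.56,-0.1,0.092,0,0.515]
    - [0.56,-0.1,0.092,0.06,0.515]
    - [0.56,-0.1,0.092,0.14,0.515]
    - [0.56,-0.1,0.092,0.14,0.515]
    - [0.56,-0.1,0.092,0.14,0.515]
    - [0.56,-0.1,0.092,0.14,0.515]

```text
time_s: 2.02
ee_pos: [499.2, -148.2, 114.1]
ee_rot: [179.9, 0.0, 44.6]
force: [1.1, 0.2, 0.5]
gripper_width: 40.0
```

```bash
python3 - <<'E'
from l import *
plan((*lv(-135.5),68,44.5))
for n,(u,v) in dict(top=(270,140),scene=(190,90)).items():
    im=env.grab_frame(n)[:,:,::-1];cv2.imwrite(f"pics/{n}1.png",im);crop(n,im,u,v,110,100,6,f"pics/{n}1c.png")
E
```

```text
t 2.02 tcp [ 499.2 -148.2  114.1] rot [179.9   0.   44.6] F [1.1 0.2 0.5] w 40.0
[ 0.    -0.002  0.092] 0.002
```

View pics/scene1c.png

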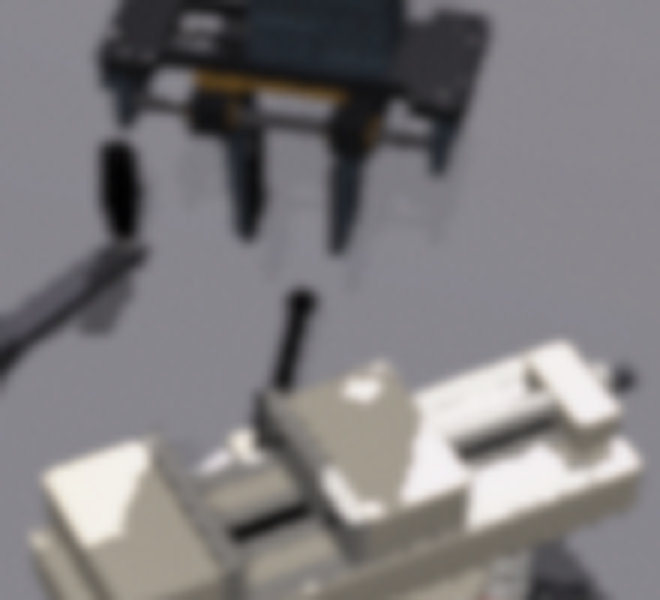

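View pics/top1c.png

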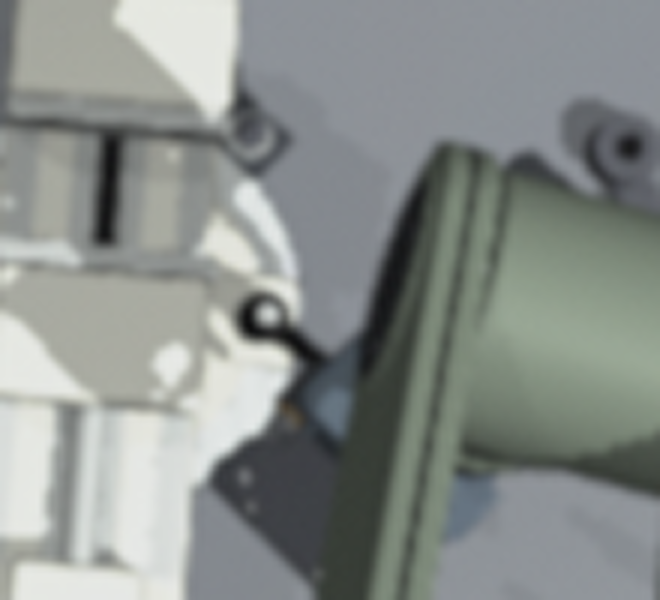

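arm_command:
  targets:
    - [0.56,0,0,0.05,0]
    - [0.56,0,0,0.092,0]
    - [0.56,0,0,0.092,0]
    - [0.56,0,0,0.092,0]

```text
time_s: 2.45
ee_pos: [500.4, -148.3, 70.1]
ee_rot: [179.7, -0.0, 44.6]
force: [0.4, -0.2, 0.1]
gripper_width: 40.3
```

```bash
python3 - <<'E'
from l import *
plan(*[(*lv(-135.5+a),68,44.5+a) for a in (5,10,15,20,25,30,35,40)])
E
```

```text
t 2.45 tcp [ 500.4 -148.3   70.1] rot [179.7  -0.   44.6] F [ 0.4 -0.2  0.1] w 40.3
[-0.001  0.007  0.004] -0.108
[0.    0.017 0.004] -0.219
[0.002 0.027 0.004] -0.33
[0.005 0.036 0.004] -0.442
[0.009 0.046 0.004] -0.553
[0.014 0.055 0.004] -0.664
[0.019 0.063 0.004] -0.775
[0.025 0.071 0.004] -0.886
```

arm_command:
  targets:
    - [0.56,0,0.007,0,-0.11]
    - [0.56,0,0.017,0,-0.22]
    - [0.56,0.002,0.027,0,-0.33]
    - [0.56,0.005,0.036,0,-0.44]
    - [0.56,0.009,0.046,0,-0.55]
    - [0.56,0.014,0.055,0,-0.66]
    - [0.56,0.019,0.063,0,-0.775]
    - [0.56,0.025,0.071,0,-0.885]

```text
time_s: 3.12
ee_pos: [536.1, -165.3, 72.9]
ee_rot: [179.5, 0.2, 84.7]
force: [-0.4, -0.2, -0.3]
gripper_width: 40.1
```

```bash
python3 - <<'E'
from l import *
plan(*[(*lv(-135.5+a),70,44.5+a) for a in (45,50,55,60,65,70)])
E
```

```text
t 3.12 tcp [ 536.1 -165.3   72.9] rot [179.5   0.2  84.7] F [-0.4 -0.2 -0.3] w 40.1
[0.001 0.007 0.006] -0.106
[0.002 0.017 0.006] -0.217
[0.005 0.027 0.006] -0.328
[0.008 0.036 0.006] -0.439
[0.011 0.046 0.006] -0.551
[0.016 0.055 0.006] -0.662
```

```bash
python3 - <<'E'
from l import *
for n,(u,v) in dict(top=(270,140),scene=(190,90)).items():
    im=env.grab_frame(n)[:,:,::-1];crop(n,im,u,v,110,100,6,f"pics/{n}2c.png")
E
```

```text
(no output)
```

View pics/scene2c.png

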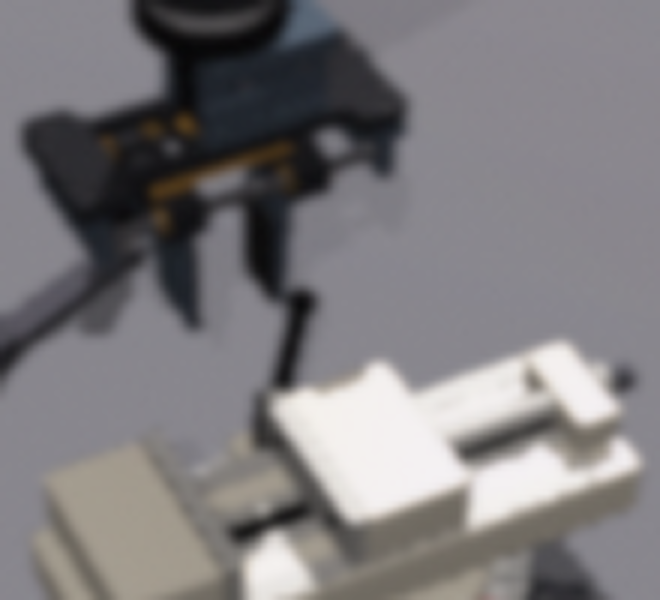

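View pics/top2c.png

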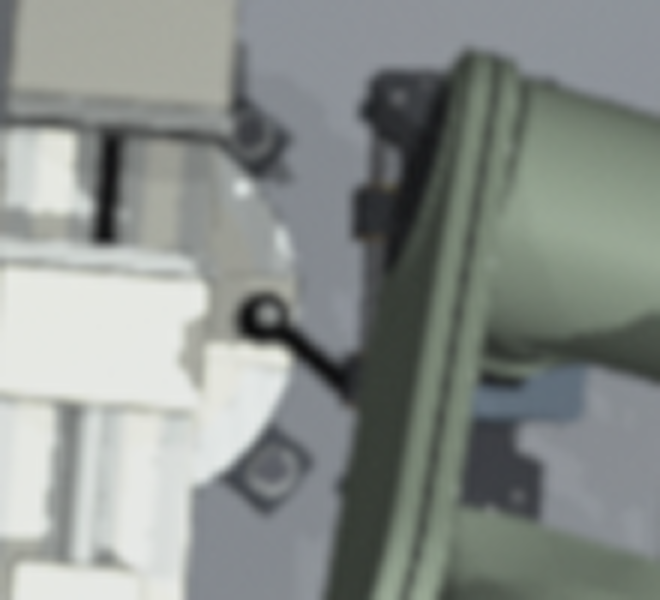

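```bash
python3 - <<'E'
from l import *
s=env.state();p=s["ee_pos"];y=np.radians(s["ee_rot"][2]);Y=np.array([np.sin(y),-np.cos(y),0]);print(p,s["ee_rot"],s["force"],s["torque"])
for z in(0,14):
 for k in(-1,1):
  q=p+Y*k*(20+7)+[0,0,z];print(q,(proj("scene",q)-[190,90])*6, (proj("top",q)-[270,140])*6)
E
```

```text
[ 536.48084498 -165.29232789   72.59002488] [179.49969121   0.19936198  84.46565554] [-0.24882906 -0.45970655  0.51986249] [-0.04348862  0.04002072 -0.01227081]
[ 509.60670366 -162.68838311   72.59002488] [271.16642841 322.82471143] [387.6413892 376.7009254]
[ 563.3549863  -167.89627268   72.59002488] [181.00329866 354.64942744] [394.89499862 260.21674106]
[ 509.60670366 -162.68838311   86.59002488] [270.55197656 303.73903362] [393.08587054 374.89820275]
[ 563.3549863  -167.89627268   86.59002488] [179.60142607 335.57513672] [400.41257004 256.89574846]
```

```bash
python3 - <<'E'
from l import *
def tips(p,yaw,w,dz=0):
    y=np.radians(yaw);Y=np.array([np.sin(y),-np.cos(y),0]);X=np.array([np.cos(y),np.sin(y),0])
    return [np.array(p)+Y*k*(w/2+a)+X*b+[0,0,dz] for k in(-1,1) for a in (0,13.5) for b in (-16,16)]
for n,(u,v,w,h,k) in dict(top=(0,284,110,100,7),scene=(420,130,92,110,5)).items():
    a=cv2.imread(f"pics/{n}0.png");c=cv2.resize(a[v:v+h,u:u+w],None,fx=k,fy=k,interpolation=cv2.INTER_CUBIC)
    for dz,col in((0,(0,0,255)),(20,(0,255,0))):
        for q in tips([216.7,532,181.8],157.84,91,dz): 
            m=((proj(n,q)-[u,v]+.5)*k).astype(int);cv2.circle(c,tuple(int(i) for i in m),3,col,1)
    cv2.imwrite(f"pics/{n}0t.png",c)
u,v=190,90
a=cv2.imread("pics/scene1.png");c=cv2.resize(a[v:v+100,u:u+110],None,fx=6,fy=6,interpolation=cv2.INTER_CUBIC)
for dz,col in((0,(0,0,255)),(20,(0,255,0))):
    for q in tips([499.2,-148.2,114.1],44.6,40,dz):
        m=((proj("scene",q)-[u,v]+.5)*6).astype(int);cv2.circle(c,tuple(int(i) for i in m),3,col,1)
cv2.imwrite("pics/scene1t.png",c)
E
```

```text
(no output)
```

View pics/top0t.png

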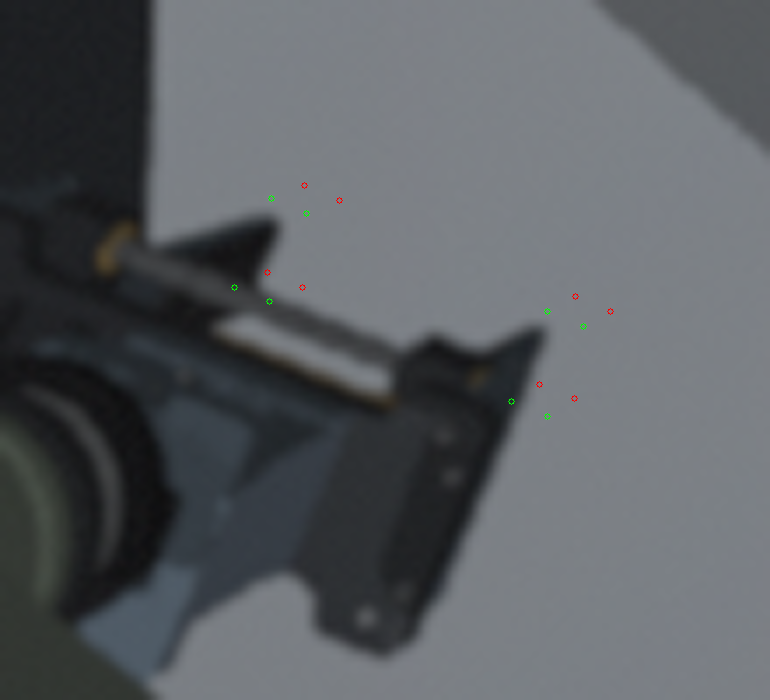

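View pics/scene0t.png

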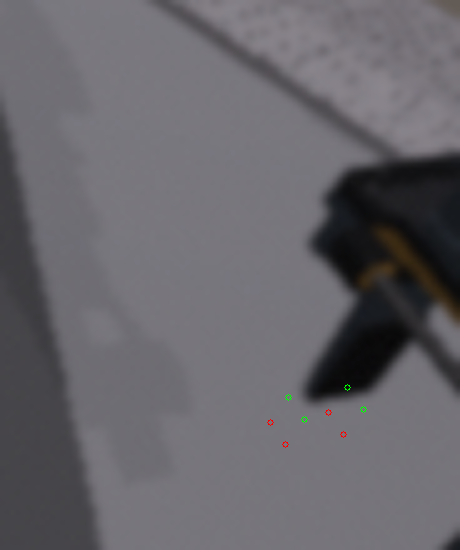

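View pics/scene1t.png

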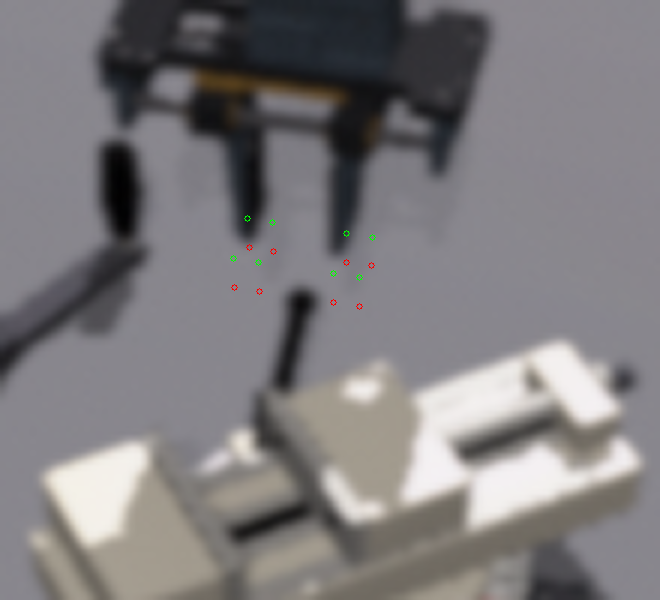

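```bash
python3 - <<'E'
from l import *
plan((*lv(-135.5),100,44.5),(*lv(-135.5),50,44.5))
E
```

```text
t 3.22 tcp [ 536.5 -165.3   72.6] rot [179.5   0.2  84.5] F [-0.2 -0.5  0.5] w 40.1
[ 0.028 -0.079 -0.055] 0.888
[ 0.028 -0.079  0.045] 0.888
```

arm_command:
  targets:
    - [0.56,0,0,-0.055,0]
    - [0.56,0.028,-0.079,-0.055,0.89]
    - [0.56,0.028,-0.079,-0.055,0.89]
    - [0.56,0.028,-0.079,-0.055,0.89]
    - [0.56,0.028,-0.079,-0.055,0.89]
    - [0.56,0.028,-0.079,-0.055,0.89]
    - [0.56,0.028,-0.079,-0.055,0.89]
    - [0.56,0.028,-0.079,-0.055,0.89]

```text
time_s: 3.88
ee_pos: [498.8, -147.5, 101.3]
ee_rot: [179.4, -0.2, 44.2]
force: [0.3, 0.3, -0.1]
gripper_width: 40.0
```

```bash
python3 - <<'E'
from l import *
plan((*lv(-135.5),50,44.5))
E
```

```text
t 3.88 tcp [ 498.8 -147.5  101.3] rot [179.4  -0.2  44.2] F [ 0.3  0.3 -0.1] w 40.0
[-0.    -0.     0.103] -0.006
```

Slow last part of the descent, watching force.

arm_command:
  targets:
    - [0.56,0,0,0.05,0]
    - [0.56,0,0,0.062,0]
    - [0.56,0,0,0.075,0]
    - [0.56,0,0,0.088,0]
    - [0.56,0,0,0.103,0]
    - [0.56,0,0,0.103,0]

```text
time_s: 4.38
ee_pos: [498.6, -147.5, 48.6]
ee_rot: [179.5, -0.2, 44.3]
force: [-0.6, 0.3, 0.1]
gripper_width: 39.9
```

```bash
python3 - <<'E'
from l import *
plan(*[(*lv(-135.5+a),50,44.5+a) for a in (5,10,15,20,25,30,35,40)])
for n,(u,v) in dict(top=(270,140),scene=(190,90)).items():
    im=env.grab_frame(n)[:,:,::-1];crop(n,im,u,v,110,100,6,f"pics/{n}3c.png")
E
```

```text
t 4.38 tcp [ 498.6 -147.5   48.6] rot [179.5  -0.2  44.3] F [-0.6  0.3  0.1] w 39.9
[ 0.     0.01  -0.003] -0.117
[ 0.002  0.02  -0.003] -0.228
[ 0.004  0.03  -0.003] -0.339
[ 0.007  0.04  -0.003] -0.45
[ 0.011  0.049 -0.003] -0.561
[ 0.016  0.058 -0.003] -0.672
[ 0.021  0.067 -0.003] -0.783
[ 0.027  0.075 -0.003] -0.894
```

View pics/scene3c.png

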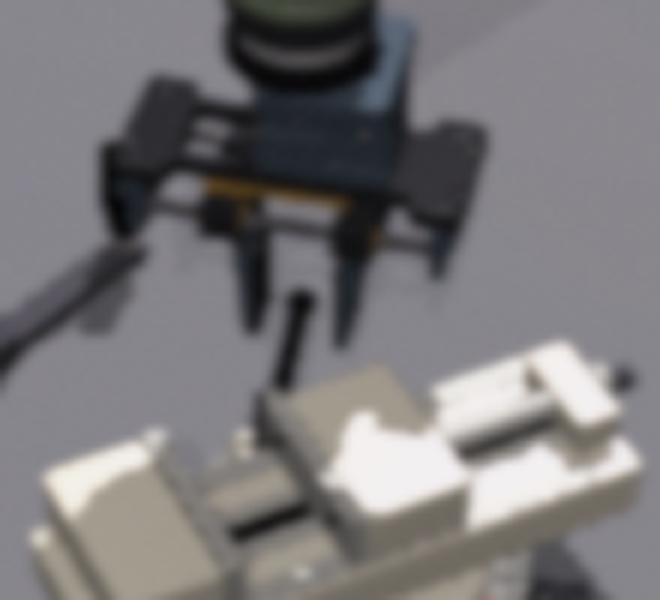

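```bash
python3 - <<'E'
from l import *
print(ray("top",392,203,86),ray("top",374,163,10), ray("scene",190+120/6,90+145/6,86))
for z in (90,110,130): print(z,ray("scene",190+440/6,90+278/6,z), ray("scene",190+125/6,90+235/6,z))
E
```

```text
[ 505.17050548 -315.56084288   86.        ] [ 627.69451549 -293.13872441   10.        ] [ 511.06769914 -324.09102508   86.        ]
90 [ 423.32089027 -126.87093409   90.        ] [ 549.45436398 -250.30776736   90.        ]
110 [ 436.49947298 -108.927479    110.        ] [ 559.67686022 -229.47142474  110.        ]
130 [449.6780557  -90.98402392 130.        ] [ 569.89935645 -208.63508212  130.        ]
```

arm_command:
  targets:
    - [0.56,0,0.01,0,-0.115]
    - [0.56,0.002,0.02,0,-0.23]
    - [0.56,0.004,0.03,0,-0.34]
    - [0.56,0.007,0.04,0,-0.45]
    - [0.56,0.011,0.049,0,-0.56]
    - [0.56,0.016,0.058,0,-0.67]
    - [0.56,0.021,0.067,0,-0.78]
    - [0.56,0.027,0.075,0,-0.89]

```text
time_s: 5.15
ee_pos: [533.2, -164.5, 50.1]
ee_rot: [179.7, 0.2, 84.5]
force: [-3.9, 1.9, 0.8]
gripper_width: 39.8
```

```bash
python3 - <<'E'
from l import *
plan(*[(*lv(-135.5+a),50,44.5+a) for a in (45,50,55,60,65,70)])
for n,(u,v) in dict(top=(270,140),scene=(190,90)).items():
    im=env.grab_frame(n)[:,:,::-1];crop(n,im,u,v,110,100,6,f"pics/{n}4c.png")
E
```

```text
t 5.15 tcp [ 533.2 -164.5   50.1] rot [179.7   0.2  84.5] F [-3.9  1.9  0.8] w 39.8
[0.    0.013 0.   ] -0.11
[0.002 0.023 0.   ] -0.221
[0.004 0.033 0.   ] -0.333
[0.007 0.042 0.   ] -0.444
[0.011 0.052 0.   ] -0.555
[0.015 0.061 0.   ] -0.666
```

View pics/scene4c.png

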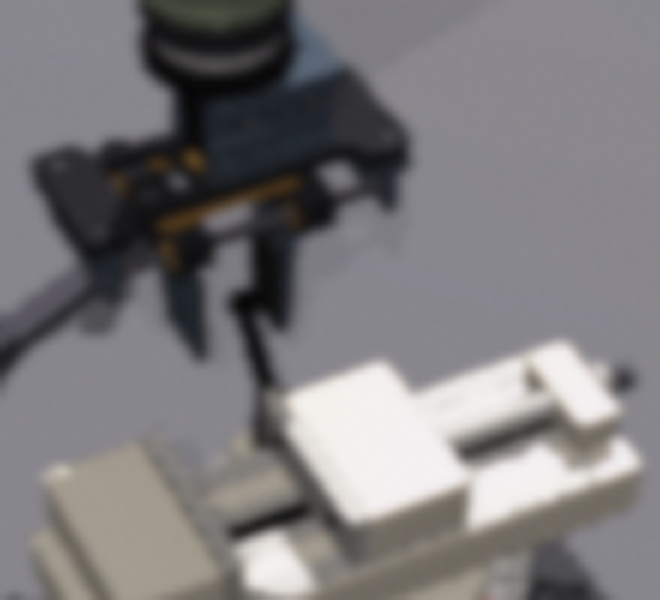

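arm_command:
  targets:
    - [0.56,0,0.013,0,-0.11]
    - [0.56,0.002,0.023,0,-0.22]
    - [0.56,0.004,0.033,0,-0.33]
    - [0.56,0.007,0.042,0,-0.44]
    - [0.56,0.011,0.052,0,-0.555]
    - [0.56,0.011,0.053,0,-0.555]

```text
time_s: 5.75
ee_pos: [560.4, -162.8, 50.2]
ee_rot: [179.8, 0.4, 109.3]
force: [-5.1, -2.7, -0.6]
gripper_width: 40.2
```

```bash
python3 - <<'E'
from l import *
plan((*lv(-135.5+62),50,44.5+62))
for n,(u,v) in dict(top=(270,140),scene=(190,90)).items():
    im=env.grab_frame(n)[:,:,::-1];crop(n,im,u,v,110,100,6,f"pics/{n}5c.png")
E
```

```text
t 5.75 tcp [ 560.4 -162.8   50.2] rot [179.8   0.4 109.3] F [-5.1 -2.7 -0.6] w 40.2
[ 0.003 -0.007  0.   ] 0.062
```

View pics/scene5c.png

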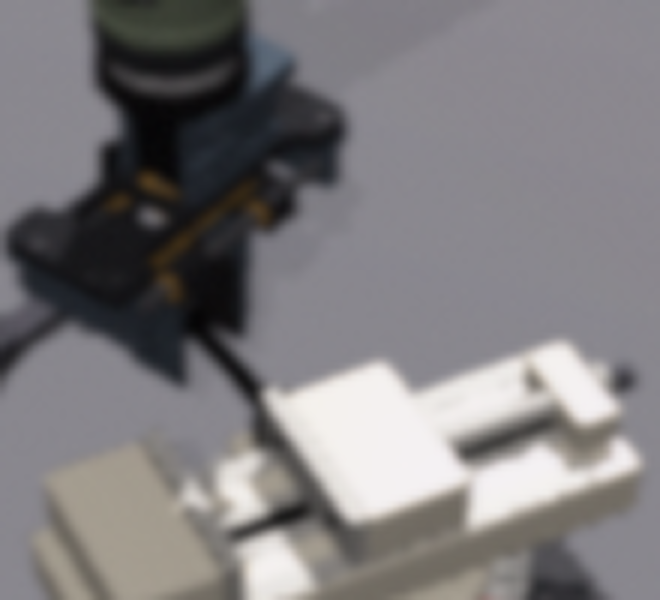

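```bash
cat >> l.py <<'E'
C=np.array([548.6,-31.2])
def bed(yaw,x,y=0):
    a=np.radians(yaw);return C+np.array([np.cos(a)*x-np.sin(a)*y,np.sin(a)*x+np.cos(a)*y])
E
python3 - <<'E'
from l import *
f=lambda x,y,z:ray("top",236+(x+.5)/4-.5,125+(y+.5)/4-.5,z)
for q in((147,434),(231,441),(228,475),(143,468)):
    d=f(*q,101)[:2]-C;a=np.radians(6.2);print(d@[np.cos(a),-np.sin(a)],d@[np.sin(a),np.cos(a)])
print(ray("scene",190+205/6,90+325/6,86.5))
plan((*lv(-135.5+60),50,109),(*lv(-135.5+60),160,109),(*bed(-6.2,-128),160,173.8))
E
```

```text
-122.41584351409278 29.30037722831672
-122.02744419341778 -26.985249016753613
-144.69774701405248 -26.842406205184158
-145.17765612174037 30.011744443801636
[ 547.77483968 -167.66346286   86.5       ]
t 5.85 tcp [ 560.5 -162.9   50.2] rot [179.7   0.4 109.1] F [-3.9 -2.5 -0.9] w 40.4
[ 0.003 -0.011  0.   ] 0.003
[ 0.003 -0.011 -0.22 ] 0.003
[ 0.366 -0.168 -0.22 ] -1.437
```

arm_command:
  targets:
    - [0.56,0,-0.012,0,0]
    - [0.56,0,-0.012,-0.08,0]
    - [0.56,0,-0.012,-0.16,0]
    - [0.56,0,-0.012,-0.22,0]
    - [0,0.36,-0.16,-0.22,-1]
    - [0,0.36,-0.16,-0.22,-1]
    - [0,0.36,-0.16,-0.22,-1]
    - [0,0.36,-0.16,-0.22,-1]

```text
time_s: 6.52
ee_pos: [443.1, -38.0, 159.4]
ee_rot: [179.8, 0.6, 137.9]
force: [0.9, -0.2, 0.1]
gripper_width: 63.8
```

```bash
python3 - <<'E'
from l import *
plan((*bed(-6.2,-133),130,173.8))
E
```

```text
t 6.52 tcp [443.1 -38.  159.4] rot [179.8   0.6 137.9] F [ 0.9 -0.2  0.1] w 63.8
[ 0.068 -0.004  0.059] -0.798
```

arm_command:
  targets:
    - [0,0.068,-0.004,0,-0.8]
    - [0,0.068,-0.004,0,-0.8]
    - [0,0.068,-0.004,0,-0.8]
    - [0,0.068,-0.004,0.04,-0.8]
    - [0,0.068,-0.004,0.06,-0.8]
    - [0,0.068,-0.004,0.06,-0.8]
    - [0,0.068,-0.004,0.06,-0.8]

```text
time_s: 7.1
ee_pos: [417.1, -16.6, 129.3]
ee_rot: [-179.9, 0.7, 173.7]
force: [0.6, 0.1, 0.3]
gripper_width: 91.4
```

```bash
python3 - <<'E'
from l import *
plan((*bed(-6.2,-133),64,173.8))
for n,(u,v) in dict(top=(236,125),scene=(190,90)).items():
    im=env.grab_frame(n)[:,:,::-1];cv2.imwrite(f"pics/{n}6.png",im);crop(n,im,u,v,130,130 if n=="top" else 100,4 if n=="top" else 6,f"pics/{n}6c.png")
E
```

```text
t 7.1 tcp [417.1 -16.6 129.3] rot [-179.9    0.7  173.7] F [0.6 0.1 0.3] w 91.4
[ 0.001 -0.001  0.131] -0.003
```

View pics/scene6c.png

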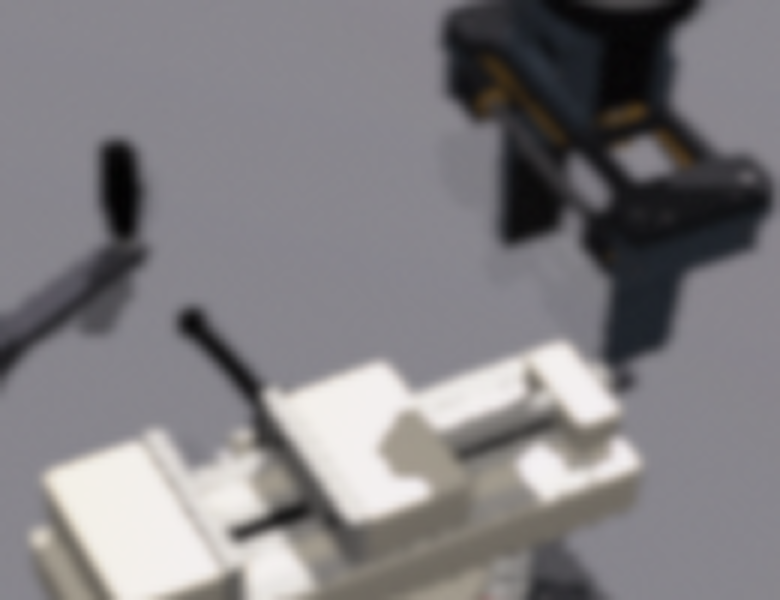

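View pics/top6c.png

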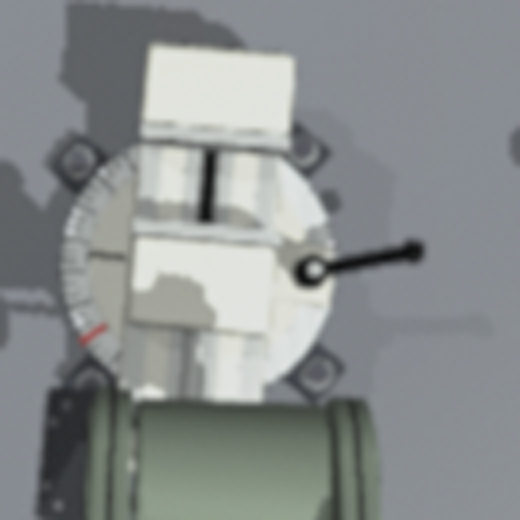

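arm_command:
  targets:
    - [0,0,0,0.06,0]
    - [0,0,0,0.09,0]
    - [0,0,0,0.11,0]
    - [0,0,0,0.125,0]
    - [0,0,0,0.125,0]
    - [0.5,0,0,0.125,0]
    - [0.5,0,0,0.125,0]
    - [0.5,0,0,0.125,0]
  squeeze: 12

```text
time_s: 7.87
ee_pos: [419.4, -17.1, 68.3]
ee_rot: [-179.9, 0.9, 173.7]
force: [-0.2, 0.3, 0.1]
gripper_width: 74.5
```

```bash
python3 - <<'E'
from l import *
plan((*bed(-6.2,-133),64,173.8))
for n,(u,v) in dict(scene=(210,70)).items():
    im=env.grab_frame(n)[:,:,::-1];cv2.imwrite(f"pics/{n}7.png",im);crop(n,im,u,v,130,100,6,f"pics/{n}7c.png")
E
```

```text
t 7.87 tcp [419.4 -17.1  68.3] rot [-179.9    0.9  173.7] F [-0.2  0.3  0.1] w 74.5
[ 0.006 -0.     0.009] -0.002
```

View pics/scene7c.png

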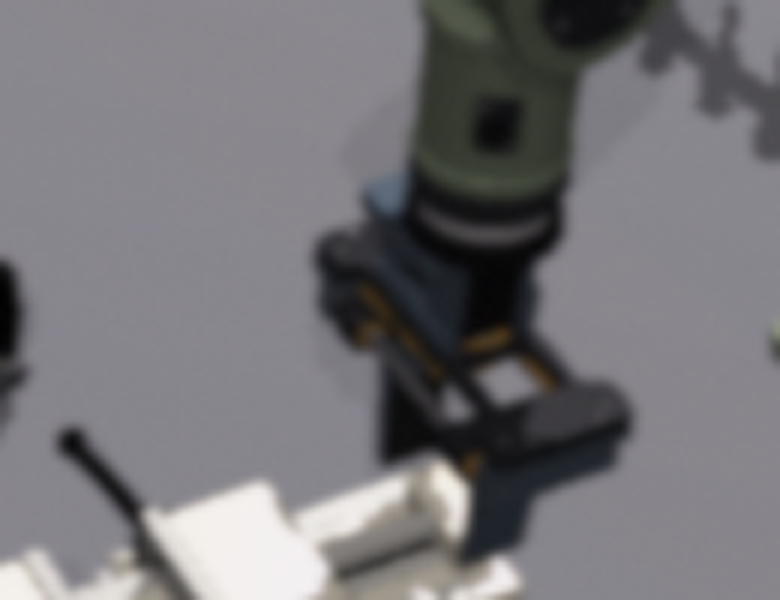

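arm_command:
  targets:
    - [0.5,0.004,0,0.004,0]
    - [0.5,0.004,0,0.004,0]
    - [0.5,0.004,0,0.004,0]
    - [0.5,0.004,0,0.004,0]
    - [0.5,0.004,0,0.004,0]
    - [0.5,0.004,0,0.004,0]
  squeeze: 15

```text
time_s: 8.42
ee_pos: [417.6, -16.4, 66.4]
ee_rot: [-179.9, 0.9, 173.7]
force: [-0.3, 5.5, 3.6]
gripper_width: 59.6
```

```bash
python3 - <<'E'
from l import *
s=env.state();print(np.hypot(*(s["ee_pos"][:2]-C)))
plan(*[(*bed(-6.2+a,-132),66,173.8+a) for a in (4,8,12,16,20,24,28,32)])
E
```

```text
131.85796538571904
t 8.42 tcp [417.6 -16.4  66.4] rot [-179.9    0.9  173.7] F [-0.3  5.5  3.6] w 59.6
[-0.    -0.02   0.001] -0.092
[-0.002 -0.038  0.001] -0.181
[-0.006 -0.056  0.001] -0.27
[-0.01  -0.074  0.001] -0.358
[-0.016 -0.091  0.001] -0.447
[-0.023 -0.108  0.001] -0.536
[-0.031 -0.125  0.001] -0.625
[-0.04  -0.141  0.001] -0.714
```

arm_command:
  targets:
    - [0.5,0,-0.02,0,-0.09]
    - [0.5,-0.002,-0.038,0,-0.18]
    - [0.5,-0.006,-0.056,0,-0.27]
    - [0.5,-0.01,-0.074,0,-0.36]
    - [0.5,-0.016,-0.091,0,-0.45]
    - [0.5,-0.023,-0.108,0,-0.535]
    - [0.5,-0.031,-0.125,0,-0.625]
    - [0.5,-0.04,-0.141,0,-0.715]

```text
time_s: 9.08
ee_pos: [429.7, -87.3, 66.5]
ee_rot: [-179.7, 0.8, -154.2]
force: [2.7, 8.5, -0.1]
gripper_width: 59.6
```

```bash
python3 - <<'E'
from l import *
plan((*bed(-6.2+37.8,-132),66,173.8+37.8))
for n,(u,v) in dict(top=(226,125),scene=(190,90)).items():
    im=env.grab_frame(n)[:,:,::-1];cv2.imwrite(f"pics/{n}8.png",im);crop(n,im,u,v,130,130 if n=="top" else 110,4 if n=="top" else 5,f"pics/{n}8c.png")
E
```

```text
t 9.08 tcp [429.7 -87.3  66.5] rot [-179.7    0.8 -154.2] F [ 2.7  8.5 -0.1] w 59.6
[-0.    -0.029  0.001] -0.128
```

View pics/top8c.png

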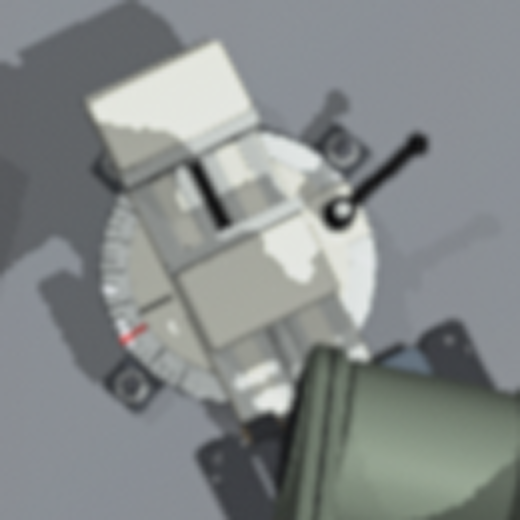

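View pics/scene8c.png

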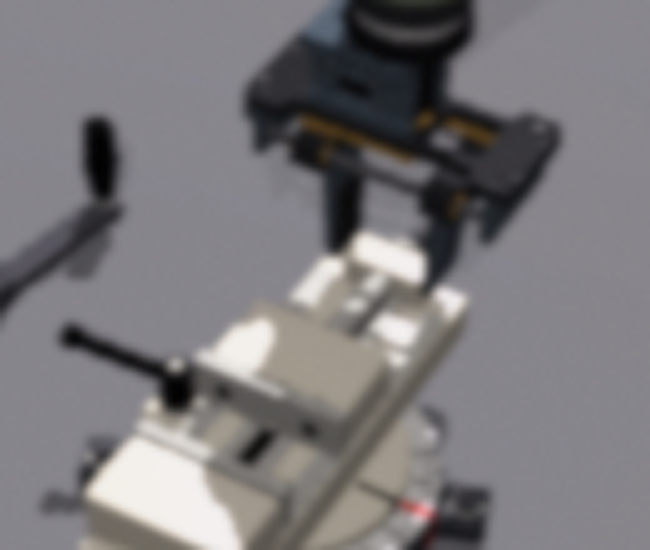

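```bash
cat >> l.py <<'E'
def prof(n,im,r0,r1,z,az):
    out=[]
    for r in np.arange(r0,r1,1.5):
        a=np.radians(az);pts=np.array([proj(n,[C[0]+r*np.cos(q),C[1]+r*np.sin(q),z]) for q in a],np.float32)
        out.append(cv2.remap(im.astype(np.float32),pts[None,:,0],pts[None,:,1],cv2.INTER_LINEAR)[0])
    return np.array(out)
def cen(az,w):
    i=int(np.argmax(w));s=slice(max(0,i-12),i+13);v=np.clip(w[s]-0.4*w[i],0,None);return (az[s]*v).sum()/v.sum(),w[i]
def angles(n,im,lo=75,hi=135):
    im=im.astype(np.float32)  # RGB
    az=np.arange(lo,hi,.25)
    P1=prof(n,im,82,98,33,np.arange(105,135,.25));red=(P1[...,0]-P1[...,1:].mean(-1)).mean(0)
    P2=prof(n,im,62,77,44,az).mean(-1).mean(0)
    bg=cv2.blur(P2[None],(81,1))[0]
    return "red",cen(np.arange(105,135,.25),red),"idx",cen(az,bg-P2)
E
python3 - <<'E'
from l import *
for k,lo,hi in((0,72,96),(8,100,125)):
  for n in("top","scene"):
    print(k,n,angles(n,cv2.imread(f"pics/{n}{k}.png")[:,:,::-1],lo,hi))
E
```

```text
0 top ('red', (np.float64(121.25340875460991), np.float32(51.302025)), 'idx', (np.float64(83.63314951406889), np.float32(32.62191)))
0 scene ('red', (np.float64(121.48646437444576), np.float32(65.223724)), 'idx', (np.float64(81.68581416259718), np.float32(28.446007)))
8 top ('red', (np.float64(121.22994733394685), np.float32(56.81512)), 'idx', (np.float64(113.88394279452436), np.float32(35.070404)))
8 scene ('red', (np.float64(121.16513762361392), np.float32(68.770065)), 'idx', (np.float64(114.8614695487395), np.float32(26.629028)))
```

```bash
python3 - <<'E'
from l import *
plan(*[(*bed(25.4+a,-131.5),66.5,205.8+a) for a in (2,4,6,6.8)])
E
```

```text
t 9.18 tcp [430.7 -89.8  66.7] rot [-179.3    0.7 -154.1] F [ 4.4 -0.5 -3.2] w 59.8
[-0.    -0.004  0.   ] -0.042
[-0.001 -0.014  0.   ] -0.087
[-0.001 -0.023  0.   ] -0.131
[-0.002 -0.026  0.   ] -0.149
```

arm_command:
  targets:
    - [0.5,0,-0.008,0,-0.04]
    - [0.5,-0.001,-0.014,0,-0.08]
    - [0.5,-0.001,-0.02,0,-0.12]
    - [0.5,-0.001,-0.02,0,-0.12]
    - [0.5,-0.001,-0.02,0,-0.12]

```text
time_s: 9.6
ee_pos: [435.4, -99.0, 66.6]
ee_rot: [-179.2, 0.6, -148.8]
force: [1.1, -1.5, -1.3]
gripper_width: 59.7
```

```bash
python3 - <<'E'
from l import *
plan((*bed(31,-131.5),66.5,211))
for n,(u,v) in dict(top=(226,125),scene=(190,90)).items():
    im=env.grab_frame(n);cv2.imwrite(f"pics/{n}9.png",im[:,:,::-1]);print(angles(n,im,106,130))
    crop(n,im[:,:,::-1],*((240,180,50,50) if n=="top" else (245,170,50,40)),10,f"pics/{n}9c.png")
plan()
E
```

```text
t 9.6 tcp [435.4 -99.   66.6] rot [-179.2    0.6 -148.8] F [ 1.1 -1.5 -1.3] w 59.7
[-0.001 -0.     0.   ] 0.005
('red', (np.float64(121.2156495156664), np.float32(62.278988)), 'idx', (np.float64(119.56420977440442), np.float32(37.397568)))
('red', (np.float64(120.90565513915402), np.float32(60.678135)), 'idx', (np.float64(119.32491096277963), np.float32(27.247673)))
t 9.7 tcp [435.4 -99.   66.6] rot [-179.2    0.6 -148.7] F [ 1.9 -2.6 -2.4] w 59.3
```

View pics/top9c.png

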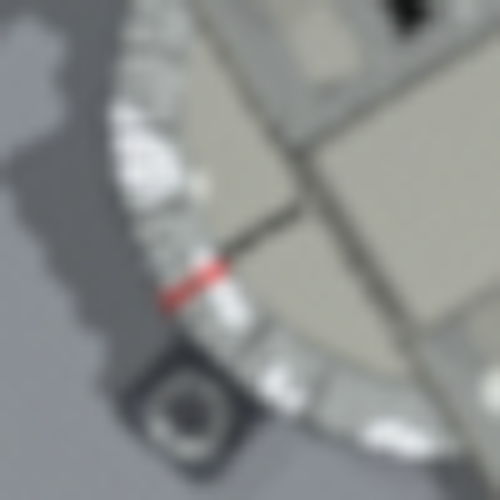

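View pics/scene9c.png

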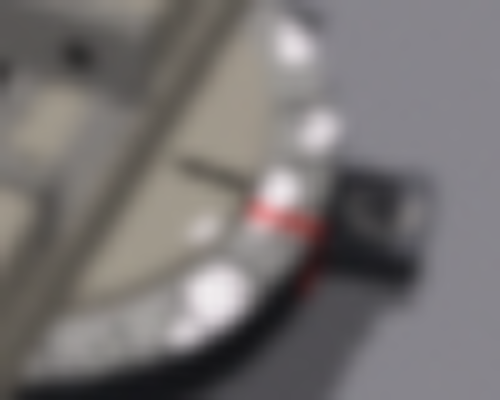

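arm_command:
  targets:
    - [0.5,0,-0.004,0,-0.02]
    - [0.5,0,-0.008,0,-0.038]
    - [0.5,0,-0.008,0,-0.038]
    - [0.5,0,-0.008,0,-0.038]

```text
time_s: 10.03
ee_pos: [437.4, -102.4, 66.6]
ee_rot: [-179.2, 0.6, -147.0]
force: [2.3, 1.1, -0.4]
gripper_width: 59.6
```

```bash
python3 - <<'E'
from l import *
for n in("top","scene"):
    im=env.grab_frame(n);print(angles(n,im,108,134))
plan()
E
```

```text
('red', (np.float64(121.1811093856228), np.float32(53.218483)), 'idx', (np.float64(121.35072465148234), np.float32(41.13511)))
('red', (np.float64(120.98029054879838), np.float32(60.475986)), 'idx', (np.float64(120.86969330151135), np.float32(24.980713)))
t 10.13 tcp [ 437.4 -102.4   66.6] rot [-179.2    0.6 -147. ] F [ 1.2  1.  -0.8] w 59.7
```

arm_command:
  targets:
    - [0,0,0,0,0]
    - [0,0,0,0,0]
    - [0,0,0,0,0]
    - [0,0,0,-0.06,0]
    - [0,0,0,-0.14,0]
    - [0,0,0,-0.2,0]
    - [0,0,0,-0.2,0]

```text
time_s: 10.72
ee_pos: [439.7, -103.1, 172.6]
ee_rot: [-178.7, 1.1, -147.0]
force: [0.9, 0.5, -0.2]
gripper_width: 91.2
```

```bash
python3 - <<'E'
from l import *
for n,(u,v) in dict(top=(226,125),scene=(190,90)).items():
    im=env.grab_frame(n);cv2.imwrite(f"pics/{n}10.png",im[:,:,::-1]);print(angles(n,im,108,134))
    crop(n,im[:,:,::-1],u,v,130,110,5,f"pics/{n}10c.png")
plan()
E
```

```text
('red', (np.float64(121.14113615009938), np.float32(68.29626)), 'idx', (np.float64(121.30111027410052), np.float32(52.39975)))
('red', (np.float64(120.99340634296036), np.float32(67.373)), 'idx', (np.float64(121.64603027366141), np.float32(30.741013)))
t 10.82 tcp [ 436.3 -102.2  167.6] rot [-179.1    0.7 -147. ] F [ 0.2  0.  -0.5] w 90.9
```

View pics/top10c.png

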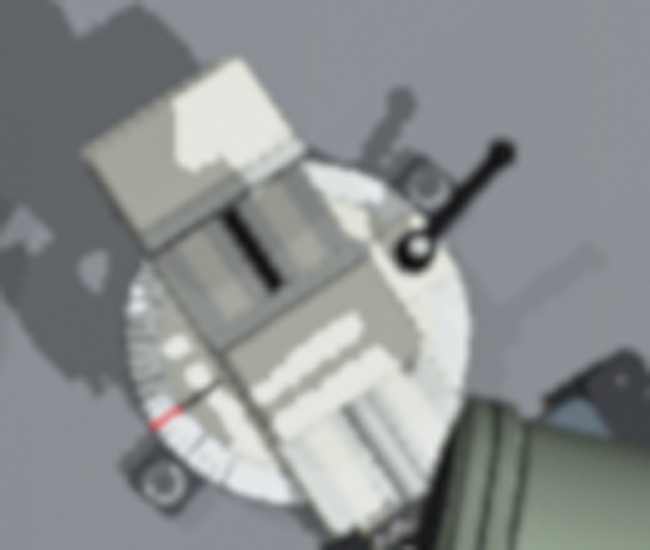

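View pics/scene10c.png

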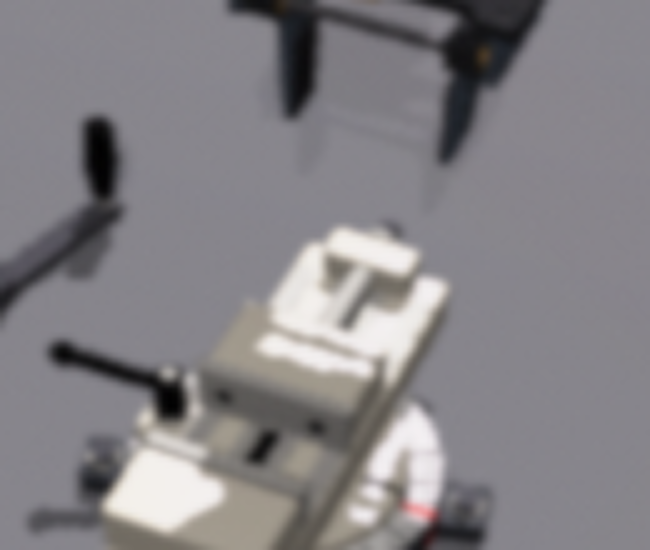

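```bash
python3 - <<'E'
from l import *
f=lambda x,y,z:ray("top",226+(x+.5)/5-.5,125+(y+.5)/5-.5,z)
h=f(414,251,80);t=f(502,152,86.5);d=t-h;print(h,t,np.degrees(np.arctan2(d[1],d[0])),np.hypot(d[0],d[1]),bed(31.3,0,-78))
print(ray("scene",190+62/5-.4,90+352/5-.4,86.5))
E
```

```text
[587.92336258 -92.03446409  80.        ] [ 640.90264878 -141.20685617   86.5       ] -42.86574164039559 72.28228627870426 [589.12249073 -97.84778875]
[ 641.61444877 -143.85396656   86.5       ]
```

```bash
cat >> l.py <<'E'
L=np.array([589.,-97.])
E
python3 - <<'E'
from l import *
plan((*lv(-41.2,60),140,138.8))
E
```

```text
t 10.82 tcp [ 436.3 -102.2  167.6] rot [-179.1    0.7 -147. ] F [ 0.2  0.  -0.5] w 90.9
[-0.294 -0.273  0.055] 1.649
```

arm_command:
  targets:
    - [0.56,-0.294,-0.273,0,1]
    - [0.56,-0.294,-0.273,0,1]
    - [0.56,-0.294,-0.273,0,1]
    - [0.56,-0.294,-0.273,0,1]
    - [0.56,-0.294,-0.273,0,1]
    - [0.56,-0.294,-0.273,0,1]
    - [0.56,-0.294,-0.273,0,1]
    - [0.56,-0.294,-0.273,0,1]

```text
time_s: 11.48
ee_pos: [633.2, -136.5, 168.5]
ee_rot: [-179.8, 0.9, 168.0]
force: [-0.1, 0.3, 0.2]
gripper_width: 41.6
```

```bash
python3 - <<'E'
from l import *
plan((*lv(-41.2,60),105,138.8))
E
```

```text
t 11.48 tcp [ 633.2 -136.5  168.5] rot [-179.8    0.9  168. ] F [-0.1  0.3  0.2] w 41.6
[-0.002  0.     0.127] 0.649
```

arm_command:
  targets:
    - [0.56,-0.002,0,0,0.65]
    - [0.56,-0.002,0,0,0.65]
    - [0.56,-0.002,0,0,0.65]
    - [0.56,-0.002,0,0,0.65]
    - [0.56,-0.002,0,0.08,0.65]
    - [0.56,-0.002,0,0.11,0.65]
    - [0.56,-0.002,0,0.11,0.65]

```text
time_s: 12.07
ee_pos: [630.7, -136.2, 108.1]
ee_rot: [-180.0, 0.3, 138.8]
force: [-0.7, -0.1, -1.9]
gripper_width: 40.3
```

```bash
python3 - <<'E'
from l import *
plan((*lv(-41.2,60),50,138.8))
n="scene";im=env.grab_frame(n);crop(n,im[:,:,::-1],170,60,130,110,5,f"pics/{n}11c.png")
E
```

```text
t 12.07 tcp [ 630.7 -136.2  108.1] rot [-180.     0.3  138.8] F [-0.7 -0.1 -1.9] w 40.3
[-0.006  0.004  0.116] 0.0
```

View pics/scene11c.png

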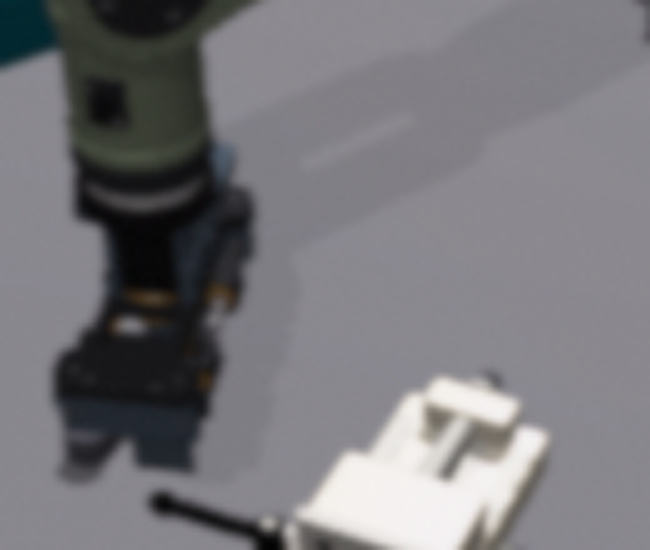

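arm_command:
  targets:
    - [0.56,-0.006,0.004,0.04,0]
    - [0.56,-0.006,0.004,0.07,0]
    - [0.56,-0.006,0.004,0.09,0]
    - [0.56,-0.006,0.004,0.116,0]
    - [0.56,-0.006,0.004,0.116,0]
    - [0.56,-0.006,0.004,0.116,0]

```text
time_s: 12.62
ee_pos: [636.7, -137.4, 53.3]
ee_rot: [179.9, 0.5, 138.8]
force: [-0.3, -0.3, 0.3]
gripper_width: 40.0
```

```bash
python3 - <<'E'
from l import *
plan(*[(*lv(-41.2-a,60),50,138.8-a) for a in (4,8,13,18,23,28,33,38)])
n="scene";im=env.grab_frame(n);crop(n,im[:,:,::-1],170,60,130,110,5,f"pics/{n}12c.png")
E
```

```text
t 12.62 tcp [ 636.7 -137.4   53.3] rot [179.9   0.5 138.8] F [-0.3 -0.3  0.3] w 40.0
[ 0.005 -0.01   0.007] 0.089
[ 0.006 -0.019  0.007] 0.178
[ 0.008 -0.029  0.007] 0.289
[ 0.011 -0.039  0.007] 0.401
[ 0.015 -0.049  0.007] 0.512
[ 0.019 -0.058  0.007] 0.623
[ 0.024 -0.067  0.007] 0.734
[ 0.03  -0.076  0.007] 0.845
```

View pics/scene12c.png

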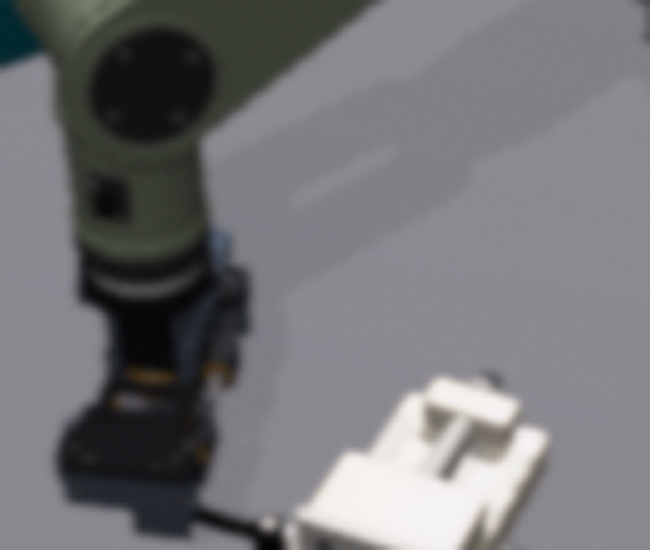

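arm_command:
  targets:
    - [0.56,0.005,-0.01,0.004,0.09]
    - [0.56,0.006,-0.019,0.006,0.18]
    - [0.56,0.008,-0.029,0.006,0.29]
    - [0.56,0.011,-0.039,0.006,0.4]
    - [0.56,0.015,-0.049,0.006,0.51]
    - [0.56,0.019,-0.058,0.006,0.62]
    - [0.56,0.024,-0.067,0.006,0.735]
    - [0.56,0.03,-0.076,0.006,0.845]

```text
time_s: 13.33
ee_pos: [603.3, -155.4, 52.6]
ee_rot: [179.2, 0.4, 100.5]
force: [2.9, 3.9, -1.0]
gripper_width: 40.3
```

```bash
python3 - <<'E'
from l import *
plan(*[(*lv(-41.2-a,60),50,138.8-a) for a in (43,48,53,58,63,68,72,76)])
for n,(u,v) in dict(top=(226,125),scene=(170,90)).items():
    im=env.grab_frame(n);print(angles(n,im,108,134))
    crop(n,im[:,:,::-1],u,v,130,110,5,f"pics/{n}13c.png")
E
```

```text
t 13.33 tcp [ 603.3 -155.4   52.6] rot [179.2   0.4 100.5] F [ 2.9  3.9 -1. ] w 40.3
[ 0.    -0.017  0.005] 0.105
[ 0.002 -0.027  0.005] 0.216
[ 0.004 -0.037  0.005] 0.327
[ 0.007 -0.047  0.005] 0.438
[ 0.011 -0.057  0.005] 0.55
[ 0.016 -0.066  0.005] 0.661
[ 0.02  -0.073  0.005] 0.75
[ 0.025 -0.08   0.005] 0.838
('red', (np.float64(121.15918284281929), np.float32(68.12806)), 'idx', (np.float64(121.35517999249305), np.float32(53.975723)))
('red', (np.float64(121.02365901194715), np.float32(66.97785)), 'idx', (np.float64(121.24738960792389), np.float32(24.255646)))
```

View pics/scene13c.png

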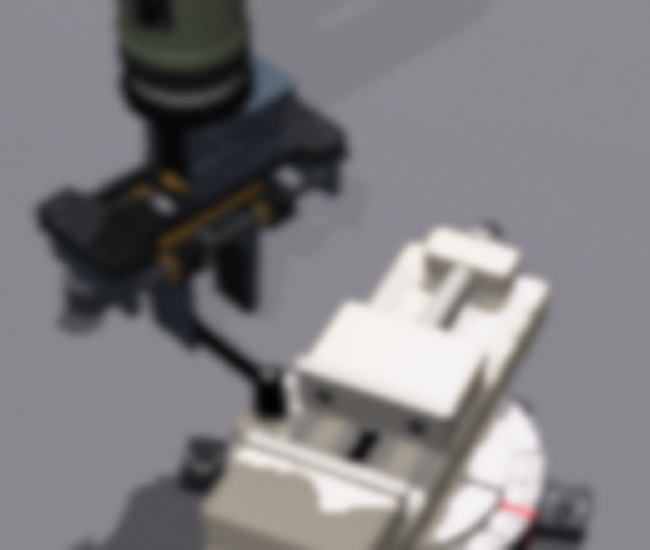

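Lever is following, and the vise has not moved. I'll continue to the stop.

arm_command:
  targets:
    - [0.56,0,-0.017,0.003,0.105]
    - [0.56,0.002,-0.027,0.003,0.215]
    - [0.56,0.004,-0.037,0.003,0.325]
    - [0.56,0.007,-0.047,0.003,0.44]
    - [0.56,0.011,-0.057,0.003,0.55]
    - [0.56,0.016,-0.066,0.003,0.66]
    - [0.56,0.018,-0.069,0.003,0.7]
    - [0.56,0.018,-0.069,0.003,0.7]

```text
time_s: 14.1
ee_pos: [573.7, -154.2, 52.8]
ee_rot: [178.3, -0.2, 69.4]
force: [12.1, 1.2, -4.5]
gripper_width: 39.9
```

```bash
python3 - <<'E'
from l import *
plan(*[(*lv(-41.2-a,60),50,138.8-a) for a in (72,75,78)])
for n,(u,v) in dict(top=(226,125),scene=(170,90)).items():
    im=env.grab_frame(n);print(angles(n,im,108,134))
    crop(n,im[:,:,::-1],u,v,130,110,5,f"pics/{n}14c.png")
plan()
E
```

```text
t 14.1 tcp [ 573.7 -154.2   52.8] rot [178.3  -0.2  69.4] F [12.1  1.2 -4.5] w 39.9
[-0.002 -0.017  0.006] 0.058
[-0.002 -0.023  0.006] 0.124
[-0.001 -0.03   0.006] 0.191
('red', (np.float64(121.15819630494525), np.float32(68.085846)), 'idx', (np.float64(121.20187671437311), np.float32(49.281723)))
('red', (np.float64(121.022724136121), np.float32(67.56064)), 'idx', (np.float64(121.24832069906726), np.float32(24.419174)))
t 14.2 tcp [ 573.7 -154.3   52.8] rot [178.4  -0.2  69.5] F [10.9  2.4 -4.4] w 40.2
```

View pics/scene14c.png

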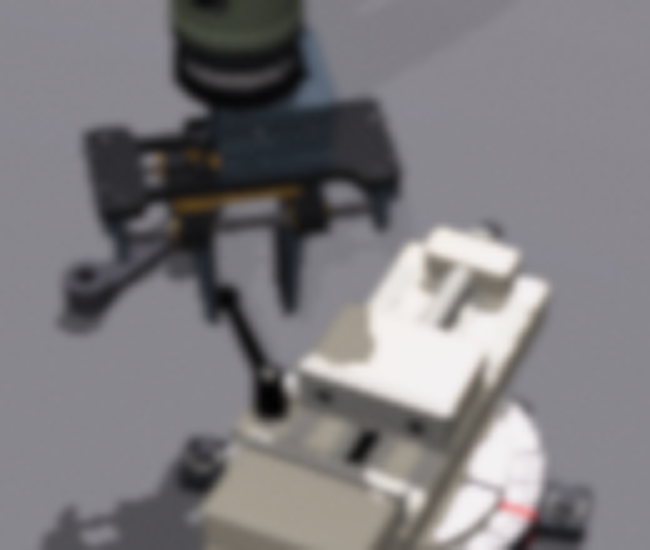

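View pics/top14c.png

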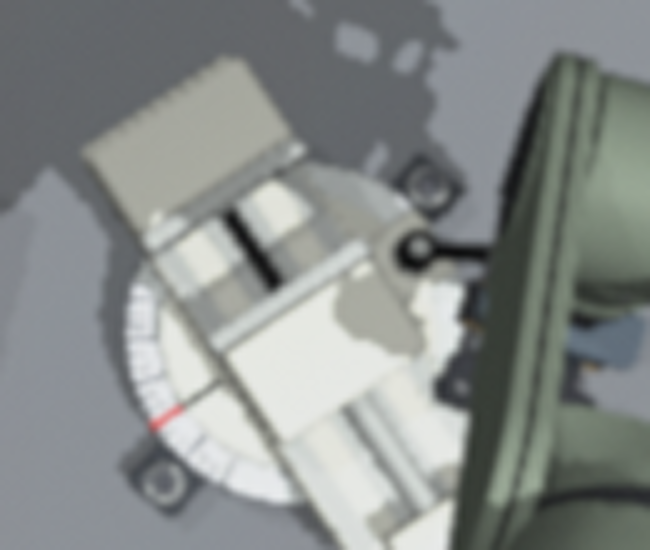

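```bash
python3 - <<'E'
from l import *
t=ray("scene",170+228/5-.4,90+294/5-.4,86.5);d=t[:2]-L;print(t,np.degrees(np.arctan2(d[1],d[0])),np.hypot(*d))
E
```

```text
[ 581.6655219  -166.35320291   86.5       ] -96.03690078878175 69.73995499736148
```

arm_command:
  targets:
    - [0.56,0,-0.02,0.004,0.06]
    - [0.56,0,-0.025,0.004,0.1]
    - [0.56,0,-0.03,0.004,0.12]
    - [0.56,0,-0.03,0.004,0.12]

```text
time_s: 14.53
ee_pos: [574.7, -153.1, 53.5]
ee_rot: [176.5, -0.6, 64.2]
force: [27.7, -6.2, -17.4]
gripper_width: 40.0
```

```bash
python3 - <<'E'
from l import *
n="scene";im=env.grab_frame(n);print(angles(n,im,108,134))
crop(n,im[:,:,::-1],170,90,130,110,5,f"pics/{n}15c.png")
plan()
E
```

```text
('red', (np.float64(121.02672927046224), np.float32(67.6519)), 'idx', (np.float64(121.06203720380398), np.float32(22.717422)))
t 14.58 tcp [ 574.8 -153.1   53.5] rot [176.6  -0.6  64.3] F [ 27.4  -6.1 -16.5] w 40.4
```

View pics/scene15c.png

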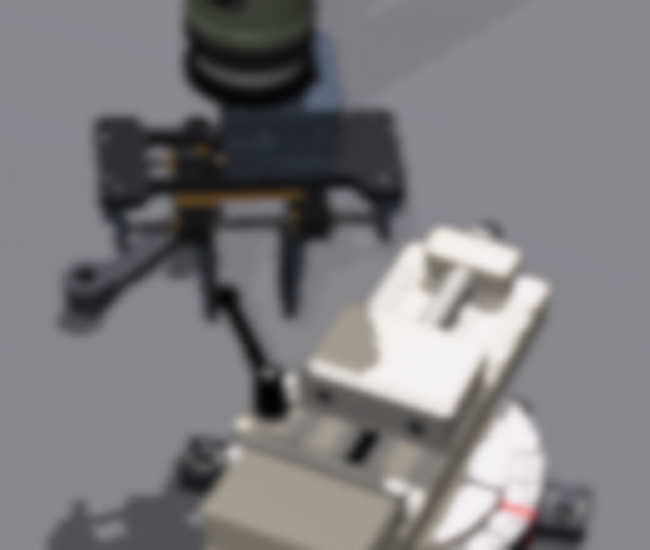

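arm_command:
  targets:
    - [0.56,0,0.016,0,0]
    - [0.56,0,0.018,0,0]
    - [0.56,0,0.018,-0.06,0]
    - [0.56,0,0.018,-0.14,0]
    - [0.56,0,0.018,-0.22,0]
    - [0.56,-0.2,-0.3,-0.25,0]
    - [0.56,-0.2,-0.3,-0.25,0]
    - [0.56,-0.2,-0.3,-0.25,0]

```text
time_s: 15.25
ee_pos: [450.3, -169.0, 167.8]
ee_rot: [176.5, -0.6, 64.4]
force: [-0.5, -0.4, -0.2]
gripper_width: 39.7
```

```bash
python3 -c "
from l import *
plan((420,-330,200,64))"
```

```text
t 15.25 tcp [ 450.3 -169.   167.8] rot [176.5  -0.6  64.4] F [-0.5 -0.4 -0.2] w 39.7
[-0.317  0.084 -0.064] 0.01
```

arm_command:
  targets:
    - [0.56,-0.31,0.08,-0.06,0]
    - [0.56,-0.31,0.08,-0.06,0]
    - [0.56,-0.31,0.08,-0.06,0]
    - [0.56,-0.31,0.08,-0.06,0]
    - [0.56,-0.31,0.08,-0.06,0]
    - [0.56,-0.31,0.08,-0.06,0]

```text
time_s: 15.75
ee_pos: [416.5, -326.9, 199.3]
ee_rot: [176.6, -0.5, 64.3]
force: [0.3, 0.0, -0.1]
gripper_width: 40.6
```

```bash
python3 - <<'E'
from l import *
for n,(u,v) in dict(top=(226,125),scene=(170,90)).items():
    im=env.grab_frame(n);cv2.imwrite(f"pics/{n}16.png",im[:,:,::-1]);print(angles(n,im,108,134))
    crop(n,im[:,:,::-1],u,v,130,110,5,f"pics/{n}16c.png")
plan()
E
```

```text
('red', (np.float64(121.1554449769033), np.float32(68.48442)), 'idx', (np.float64(121.28689154837195), np.float32(52.50882)))
('red', (np.float64(121.02882833735205), np.float32(69.63645)), 'idx', (np.float64(121.27383379802848), np.float32(26.37796)))
t 15.85 tcp [ 416.9 -324.6  198.5] rot [176.6  -0.6  64.5] F [ 0.1  0.2 -0.7] w 40.2
```

View pics/top16c.png

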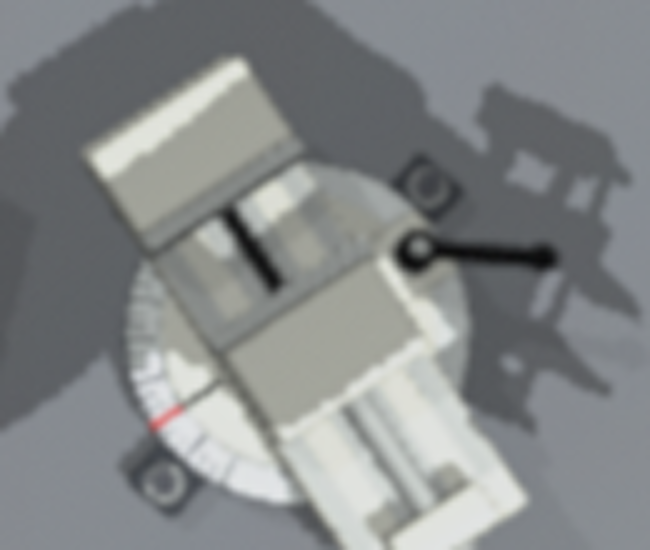

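View pics/top16.png

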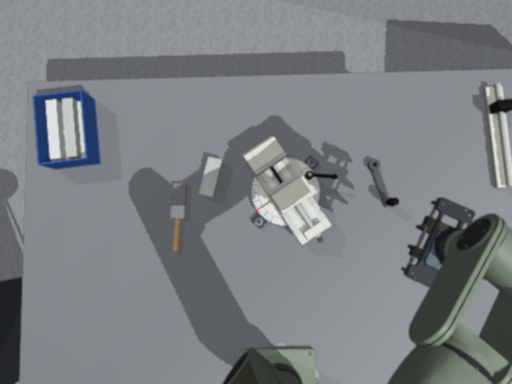

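View pics/scene16c.png

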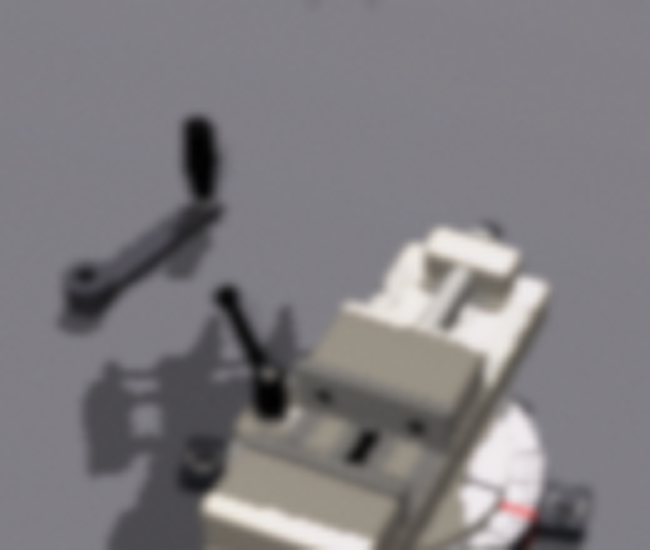

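```bash
python3 - <<'E'
from l import *
f=lambda x,y,z:ray("top",226+(x+.5)/5-.5,125+(y+.5)/5-.5,z)
t=f(547,257,86.5);d=t[:2]-bed(31.3,0,-78);print(t,np.degrees(np.arctan2(d[1],d[0]))-31.3+130)
t=np.array([493,-155.6]);d=t-bed(-6.3,0,-78);print("start",np.degrees(np.arctan2(d[1],d[0]))+6.3+130)
t=ray("scene",170+228/5-.4,90+294/5-.4,86.5);d=t[:2]-bed(31.3,0,-78);print("sc",np.degrees(np.arctan2(d[1],d[0]))-31.3+130)
t=ray("scene",240,140.3,86.5);d=t[:2]-bed(-6.3,0,-78);print("start sc",np.degrees(np.arctan2(d[1],d[0]))+6.3+130)
E
```

```text
[ 582.2209294  -163.84162911   86.5       ] 2.7297738768769335
start 1.1964790281435
sc 2.487684328219899
start sc 2.598650527377643
```

```bash
python3 -c "
from workcell import env
print(env.job_done())"
```

```text
the job is handed in; nothing more can be done
None
```

The vise is set to the red 30-degree line and locked, and I handed the job in at about 16 s.

I swung the clamp lever open to about 1.0 rad and turned the vise body by its screw bearing until the index line met the red line. Then I swung the lever back until it stopped.

**Last checks, with the arm clear:**
- **Index line:** it matched the red line to within 0.15° in the top view and 0.25° in the scene view. It did not move while the lever was being closed.
- **Lever:** the push on it rose from 12 N to about 33 N with no further movement, so it is on its stop. The images read 2.5–2.7° from zero, against 1.2–2.6° for the locked lever at the start, which is close to the measuring error.
- **Bystanders:** the tube, crank handle and brush look unmoved in the final picture. I compared them by eye and did not measure them.

**What went wrong or disagreed:**
- **Missed first swing:** my first pass with the lever went over the top without touching it. In the images the fingertips sat about 20 mm higher than the reported tool position, so I lowered the tool and repeated the swing.
- **Camera disagreement:** at the start the two cameras differed by 2° on the index line. At the red line they agreed to within about 0.5°.

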